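# Seat the juicer's strainer disc

## Task

Get the citrus juicer ready: push the orange strainer disc round by its yellow peg until the notch in its rim stands over the red pin, then press it down in the middle until it is fully home, with the pin in the notch. The disc must not be lifted off or tipped, and the other things on the counter are to be left where they are.

Things in the scene. Friction and masses are not known exactly. Their poses are not given: they have to be found in the camera images.
- juicer: White round citrus juicer, fixed to the counter, 140 mm across at the foot, 112 mm at the top. Origin: centre of its underside; z up. A low bowl wall (inner radius 52 mm, outer 56) rises to 110 mm. The red pin lies on its +x side; a spout 30 mm long, 18 mm thick, points along -x, 66 mm high. An upright spindle on its axis carries the disc.
- pin (a point): Point on the rounded top of the red pin, 37 mm from the juicer's axis, 113.5 mm above the counter. The pin is 8 mm wide and runs inward from the bowl wall along the juicer's x, from radius 55 to 33 mm.
- disc: Orange plastic strainer disc, loose, about 200 g, level on the spindle; it turns freely all the way round both ways and rubbing stops it where it is left. Plate 80 mm across, 5 mm thick, a 52 mm hub below, sleeved over the spindle. Origin: centre of the hub's underside, 95 mm above the counter at the start, 87 mm when home; z up. Plate top 25 mm above the origin. Its +x points to the notch, -x to the peg.
- disc_center (a point): Centre of the top of the press boss (24 mm across) in the middle of the disc, on its axis, 28 mm above the disc's origin: 123 mm above the counter when up, 115 mm when home. Plate top is 3 mm lower: 120 mm when up, 112 mm when home.
- notch (a point): Middle of the notch, at plate top level, 37 mm from the disc's axis. The notch is 15 mm wide with parallel sides, from radius 27 mm to the rim. It starts 0.9 rad or more from the pin, either way; the plate then clears the pin by 1.5 mm. Only with the notch straight above point pin can the disc go down 8 mm to its home.
- peg_top (a point): Centre of the top of the yellow upright peg on the disc, 33 mm from its axis, opposite the notch. The peg is round, 10 mm thick, and stands 21.5 mm above the plate.
- spindle (a joint): How far the spindle under the disc has been pressed down, m: 0 up, 0.008 home at a firm stop. A tight seal holds it wherever it is left (no spring); about 6 N, plus a damping of 20 N per m/s, moves it.
- reamer: Bystander: white plastic reamer cone, 60 mm across, 48 mm high, on the counter by the juicer. Origin: centre of its underside.
- orange_half: Bystander: half an orange, cut side down, 73 mm across, 36 mm high, on the counter by the juicer. Origin: centre of its underside.
- basins: Bystander: a pink basin stacked in a blue one, 300 mm across, 130 mm high (the green clip on the rim reaches 168 mm). Origin: centre of the underside.
- coffee_pot: Bystander: aluminium coffee pot, 104 mm across, 153 mm high, spout on its +y, handle on its -y (80 mm out). Origin: centre of the underside.
- saucer: Bystander: white ceramic saucer, 144 mm across, 18 mm high. Origin: centre of the underside.
- can_opener: Bystander: steel can opener lying flat, about 130 mm long, 19 mm high. Origin: on its underside near the middle.
- cup: Bystander: glass cup, 72 mm across, 85 mm high. Origin: centre of the underside.
Not all that is in view belongs to the job. Leave any pink look-alike of the disc alone.

How it is judged:
On the way, in this order (a step that is already met when the one before it is completed fails the run):
1. the disc, still up, is turned until its notch stands over the pin (within 4.5 mm) (horizontal distance between notch and pin below 0.0045 m and value of joint spindle below 0.003 m), for 0.1 s.
2. the disc is pressed down home by the fingers (value of joint spindle above 0.0065 m and z of disc in the frame of juicer below 0.0888 m and contact force between the fingers and disc above 1 N), for 0.05 s.
At the end, for the whole second after the job is handed in: The disc lies level (within 0.05 rad) and still, pressed home on the spindle to within 1.5 mm of its 8 mm travel, the pin in its notch (notch and pin points within 6 mm seen from above) (value of joint spindle above 0.0065 m and z of disc in the frame of juicer below 0.0888 m and angle between disc's own z axis and vertical below 0.05 rad and horizontal distance between notch and pin below 0.006 m and linear speed of disc below 0.02 m/s); the robot touches nothing.
It fails at once if the disc is lifted off (more than 5 mm above where it started) (z of disc in the frame of juicer above 0.1 m).
It fails at once if the disc is tipped by more than 0.25 rad (angle between disc's own z axis and vertical above 0.25 rad).
It fails at once if another thing on the counter is moved more than 20 mm (distance of any of reamer, orange_half, basins, coffee_pot, saucer, can_opener, cup from where it was at the start of the episode above 0.02 m).
It also fails if it takes over 64 s, if anything falls off the work surface, if the arm or the gripper's body presses on something with over 40 N, if the wrist force passes 120 N, or if a joint passes its speed limit or range.

## Robot

A 6-joint arm with a two-finger parallel gripper is mounted at the origin on the work surface. World frame = base frame: x ahead of the robot, y to its left, z up, the work surface at z = 0. Lengths are in m, angles in rad, forces in N, time in s.
With the tool pointing down it reaches from about 0.425 to 0.925 m from the base axis. Payload 12.5 kg.
Tool frame: the origin (TCP) lies between the finger pads; the fingertips stand 17 mm ahead of it and the grasp point (between the pads) lies 2 mm behind it; z points along the fingers, x is the direction in which the jaws open and shut, and the axes are right-handed (so a half turn about z gives the same grasp; the last joint's range is limited). The gripper opens to 85 mm and grips with 20 to 120 N. Pads are 22 mm wide; open, the fingers measure 114 mm over their backs; the gripper's body (76 mm by 85 mm) begins 54 mm behind the grasp point. The pads swing forward as they close: fully open they stand 13 mm farther back than shut.
Start: joints at [1.173, 0.491, 1.559, -0, 1.092, -0.106], TCP at [0.18, 0.599, 0.248] pointing down, gripper open.
Joint ranges: [-3.1, 3.1], [-0.84, 2.19], [0.05, 2.79], [-1.13, 4.28], [0.06, 2.93], [-2.69, 2.69]. Speed limits (rad/s): [2.22, 2.22, 2.79, 3.14, 3.14, 3.14].

## Interface

Orientations are given as a unit quaternion [w, x, y, z].
In Python, from plant import ctrl gives the robot as it stands.
- The arm moves only by the tool play_rows, never from a script. Its argument "deltas" is a list of rows, each a list of 7 numbers: the shift along the tool's x, y, z in cm, then the turn, a rotation vector about the tool's x, y, z in rad, then the opening, from 0 (shut) to 1 (fully open). In form: [[tx, ty, tz, ax, ay, az, hand], ...]. A call has 1 to 20 rows; each row is the pose to reach, as a shift and turn from the pose measured when the call began, along the tool's axes at that moment; what a row does not reach only later rows make up. A row lasts 1/10 s, in which the tool goes at most 50 mm and 8.59 degrees, less where a joint would pass 70% of its speed; a pose out of reach is approached as far as the arm can. A call with a gripper value outside its range is refused whole. The fingers move at their own pace and stop on an object; the grip force is fixed at half the most. Time passes only in rows, so rows that repeat a pose let the fingers close. It gives the time, the measured TCP pose, the force and the opening at its end, in the units of the state.
- ctrl.get_obs(): the state, without advancing time (a new reading comes with each control period).
- ctrl.read_camera(name): name is "side" or "top" or "wrist"; returns a dict with "color" (420x560x3 uint8, blue, green, red), "K" (3x3 intrinsics, pixels), "pose" (4x4, takes a point from camera to world coordinates); the wrist camera has in their place "tool_from_camera" (4x4, takes a point from camera to tool coordinates, whose origin is the TCP and whose axes are the tool frame's). Camera axes: x right, y up, looking along -z (the intrinsics and any distortion apply to the point x, -y, -z); pixel columns grow to the right and rows downward; lengths in m; the calibration is good to about 2 mm. A picture is of the moment at which its call begins: read the wrist's pose just before it. There is no depth.
- ctrl.finish_job(): hands the job in, once; it reports no verdict.
Trained networks look in a picture, given as the dict that the camera call returned (one of the last four; its "shot" number tells which), for a name from the list of things; names that differ only in an ending like _2 or _b are one class to them, and where a whole thing is asked for, a point or a joint stands for the part that bears it (a point fixed in the world has none). Each returns a list of dicts, best first, with "confidence" (0 to 1); they miss things now and then, are a little off and sometimes report something else, mostly with a low value. They report only what shows in the picture. A call takes as long as a camera call. They do not tell look-alikes from the thing itself.
- ctrl.cut_out(query, picture): "pixels" (420x560 bool, what is visible of it) and "extent" ([left, top, right, bottom] in pixels, round what is visible of it).
- ctrl.landmark_of(query, picture): "xy" ([column, row] in pixels: a listed point, or the origin of a listed thing).
The state is a dict: "time_s": time; "q": joint angles; "joint_vel": joint speeds; "effort": joint torques, N m; "tool_pos": TCP position; "tool_rot": TCP orientation; "ft_force": force on the tool from outside, world axes, zero at the start; "moment": the same for the moment, N m; "finger_gap": finger opening in m.
Only numpy, scipy, OpenCV 4.12 (cv2) and the standard library are available. Lean on these libraries where they do the work, as an engineer would, in place of code of your own. Each camera call takes 0.05 s, during which the arm holds its last target.

## Working session

There is one attempt and no reset: what is moved stays moved. The work goes in short steps, Python scripts to look and compute and a tool call to move; the robot and the scene stay as the last step left them, time stands still between calls to the robot, and variables do not carry over. Pictures are saved under pics/ and viewed, and the job is handed in when it is done.

Besides the shell and the picture viewer there is one more tool, called after "Request:" in YAML: its name, and indented under it one key for each argument. play_rows: Moves the arm, as the interface text tells. Its arguments: {"type":"object","properties":{"deltas":{"type":"array","items":{"type":"array","items":{"type":"number"}}}},"required":["deltas"]}

```bash
ls; mkdir -p pics; cat > h.py <<'E'
import numpy as np, cv2, json
from plant import ctrl
from scipy.spatial.transform import Rotation as R
def T(pos,q):
    M=np.eye(4);M[:3,:3]=R.from_quat([q[1],q[2],q[3],q[0]]).as_matrix();M[:3,3]=pos;return M
def shot(n):
    o=ctrl.get_obs();p=ctrl.read_camera(n)
    p['W']=np.array(p['pose']) if 'pose' in p else T(o['tool_pos'],o['tool_rot'])@np.array(p['tool_from_camera'])
    return p
def onz(p,uv,z):
    K=np.array(p['K']);d=np.linalg.inv(K)@np.array([uv[0],uv[1],1.]);d=np.array([d[0],-d[1],-d[2]])
    W=p['W'];d=W[:3,:3]@d;c=W[:3,3];return c+d*(z-c[2])/d[2]
def proj(p,X):
    Y=np.linalg.inv(p['W'])@np.r_[X,1];v=np.array(p['K'])@np.array([Y[0],-Y[1],-Y[2]]);return v[:2]/v[2]
E
python3 - <<'E'
from h import *
o=ctrl.get_obs();print(o)
for n in ['top','side','wrist']:
    p=shot(n);print(n,p.keys());cv2.imwrite(f'pics/{n}0.png',p['color'])
    for q,z in [('juicer',0),('pin',.1135),('disc_center',.123),('notch',.12),('peg_top',.1415)]:
        for r in ctrl.landmark_of(q,p)[:2]: print(q,np.round(r['xy'],1),round(r['confidence'],2),np.round(onz(p,r['xy'],z),4))
E
```

```text
pics
{'time_s': 0.0, 'q': array([ 1.17341123e+00,  4.91568393e-01,  1.55949906e+00,  3.47828220e-06,
        1.09168020e+00, -1.05600425e-01]), 'joint_vel': array([-0.00056062,  0.00287604,  0.0004507 ,  0.0002298 , -0.00161543,
       -0.0001984 ]), 'effort': array([-3.05780559e-03, -6.18444943e+01, -2.61593395e+01, -1.81035998e-04,
        4.01528785e-03,  1.54380285e-06]), 'tool_pos': array([0.17967913, 0.59838106, 0.24770515]), 'tool_rot': array([ 2.92560239e-04,  8.02391121e-01,  5.96798253e-01, -4.97910834e-04]), 'ft_force': array([-0.35834787, -0.12694421, -0.18738768]), 'moment': array([0.01643748, 0.0066565 , 0.01646997]), 'finger_gap': 0.08542624236313202}
top dict_keys(['color', 'K', 'pose', 'shot', 'W'])
juicer [302.2 223. ] 0.8 [ 0.5499 -0.0923  0.    ]
juicer [308.9 222.4] 0.72 [ 0.5523 -0.1167  0.    ]
pin [316.5 208.7] 0.73 [ 0.5843 -0.1335  0.1135]
disc_center [257.1 219. ] 0.77 [0.5456 0.0687 0.123 ]
disc_center [305.2 215.5] 0.64 [ 0.559  -0.0941  0.123 ]
notch [246.1 216. ] 0.72 [0.556  0.1062 0.12  ]
notch [304.2 229.7] 0.61 [ 0.511  -0.0908  0.12  ]
peg_top [310.5 209.4] 0.79 [ 0.5771 -0.1105  0.1415]
peg_top [263.4 221.9] 0.68 [0.5334 0.0471 0.1415]
side dict_keys(['color', 'K', 'pose', 'shot', 'W'])
juicer [305.5 257.9] 0.8 [ 0.5556 -0.0921  0.    ]
juicer [343.3 278. ] 0.42 [ 0.5656 -0.2107  0.    ]
pin [326.5 223.9] 0.76 [ 0.5784 -0.1342  0.1135]
pin [379.6 373.3] 0.41 [ 0.3055 -0.4985  0.1135]
disc_center [266.9 224.2] 0.84 [ 0.459  -0.0509  0.123 ]
disc_center [305.6 217.7] 0.79 [ 0.5494 -0.0911  0.123 ]
notch [262.4 217.7] 0.87 [ 0.4737 -0.0179  0.12  ]
peg_top [320.7 207.2] 0.9 [ 0.5904 -0.1016  0.1415]
peg_top [266.  222.1] 0.67 [ 0.444  -0.0646  0.1415]
wrist dict_keys(['color', 'K', 'tool_from_camera', 'shot', 'W'])
```

```bash
python3 - <<'E'
import cv2
a=cv2.imread('pics/top0.png');cv2.imwrite('pics/topc.png',cv2.resize(a[165:275,210:360],None,fx=5,fy=5,interpolation=cv2.INTER_CUBIC))
a=cv2.imread('pics/side0.png');cv2.imwrite('pics/sidec.png',cv2.resize(a[165:315,210:410],None,fx=4,fy=4,interpolation=cv2.INTER_CUBIC))
E
```

```text
(no output)
```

View pics/top0.png

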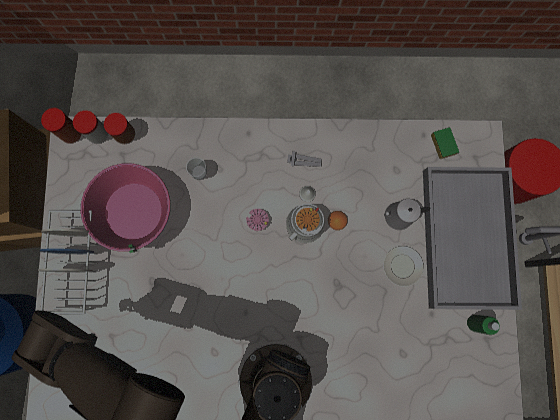

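View pics/side0.png

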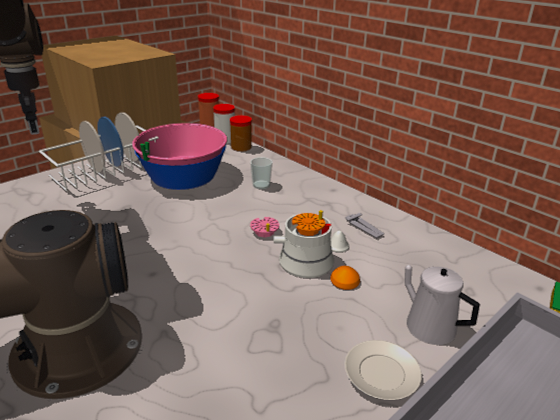

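```bash
ls pics
```

```text
side0.png
sidec.png
top0.png
topc.png
wrist0.png
```

View pics/topc.png

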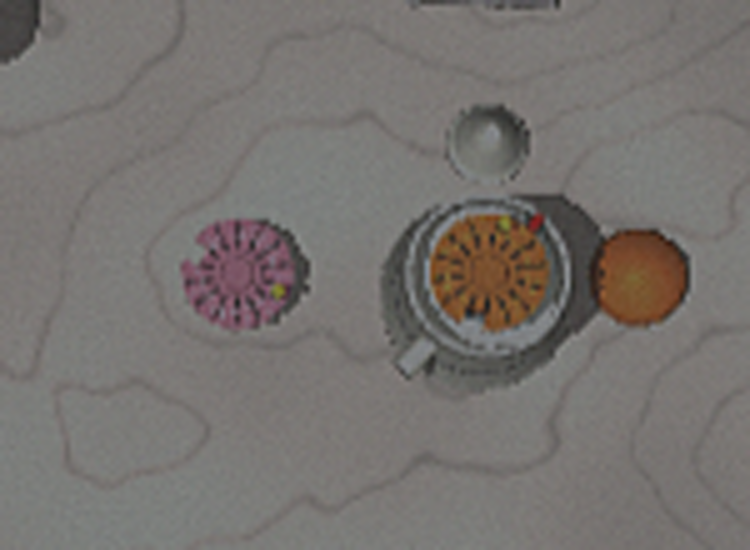

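View pics/sidec.png

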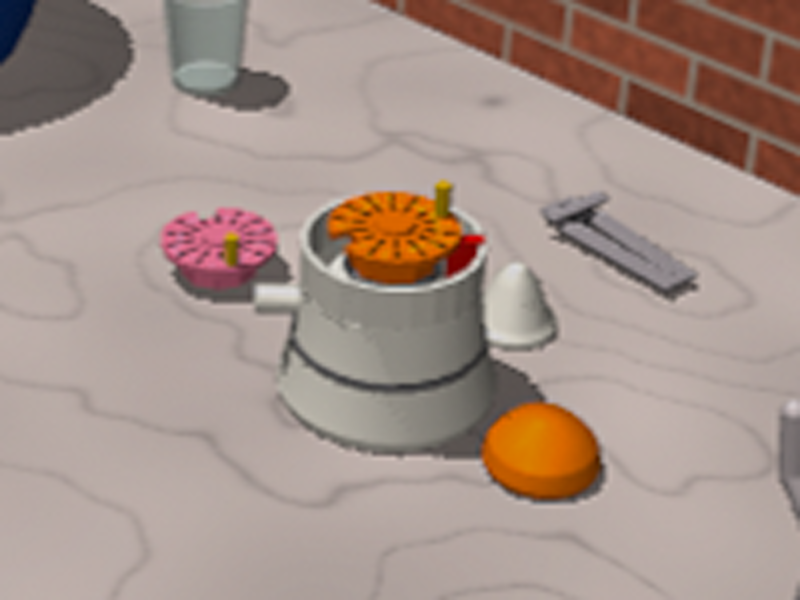

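The side crop shows the juicer with the orange disc (crop about 395,225), the peg at the upper right (443,200) and the red pin just to the right of it (465,255). The pink look-alike lies separately at (220,245). From the top view, the disc is at about (0.555, -0.092), with the notch near 164° and the pin near -45°. I'll move above it with the tool yaw half-turned.

Request:
play_rows:
  deltas:
    - [-55.3, 55.7, -5, 0, 0, 1.5, 0.3]
    - [-55.3, 55.7, -5, 0, 0, 1.5, 0.3]
    - [-55.3, 55.7, -5, 0, 0, 1.5, 0.3]
    - [-55.3, 55.7, -5, 0, 0, 1.5, 0.3]
    - [-55.3, 55.7, -5, 0, 0, 1.5, 0.3]
    - [-55.3, 55.7, -5, 0, 0, 1.5, 0.3]
    - [-55.3, 55.7, -5, 0, 0, 1.5, 0.3]
    - [-55.3, 55.7, -5, 0, 0, 1.5, 0.3]
    - [-55.3, 55.7, -5, 0, 0, 2.8, 0.3]
    - [-55.3, 55.7, -5, 0, 0, 2.8, 0.3]
    - [-55.3, 55.7, -5, 0, 0, 2.8, 0.3]
    - [-55.3, 55.7, -5, 0, 0, 2.8, 0.3]
    - [-55.3, 55.7, -5, 0, 0, 2.8, 0.3]
    - [-55.3, 55.7, -5, 0, 0, 2.8, 0.3]
    - [-55.3, 55.7, -5, 0, 0, 2.8, 0.3]
    - [-55.3, 55.7, -5, 0, 0, 2.8, 0.3]
    - [-55.3, 55.7, -5, 0, 0, 2.8, 0.3]
    - [-55.3, 55.7, -5, 0, 0, 3.1, 0.3]
    - [-55.3, 55.7, -5, 0, 0, 3.1, 0.3]
    - [-55.3, 55.7, -5, 0, 0, 3.1, 0.3]

```text
time_s: 2.9
tool_pos: [0.5541, -0.0914, 0.2983]
tool_rot: [0.0, -0.65, 0.76, 0.0]
ft_force: [0.1, 0.1, -0.1]
finger_gap: 0.0255
```

```bash
cat > look.py <<'E'
from h import *
import sys
n=sys.argv[1]; up=float(sys.argv[2]) if len(sys.argv)>2 else 0
o=ctrl.get_obs();print(o['time_s'],o['tool_pos'],o['tool_rot'],o['q'],o['finger_gap'],o['ft_force'])
x=T(o['tool_pos'],o['tool_rot'])[:3,0];print('yaw x',np.degrees(np.arctan2(x[1],x[0])))
p=shot('wrist');print(np.round(p['tool_from_camera'],3).tolist());cv2.imwrite(f'pics/{n}.png',p['color'])
for q,z in [('juicer',0),('pin',.1135),('disc_center',.123-up),('notch',.12-up),('peg_top',.1415-up)]:
    for r in ctrl.landmark_of(q,p)[:2]: print(q,np.round(r['xy'],1),round(r['confidence'],2),np.round(onz(p,r['xy'],z),4))
E
python3 look.py w1
```

```text
2.9 [ 0.55413394 -0.09142568  0.29829108] [ 5.80275933e-05 -6.49608750e-01  7.60268681e-01  1.78206683e-05] [-2.81174032e-01  3.52163581e-01  1.64999958e+00  1.28273847e-04
  1.13939541e+00  1.44622558e+00] 0.025462942121013035 [ 0.10518073  0.08214684 -0.11488651]
yaw x -98.97578002248719
[[1.0, 0.0, 0.0, 0.0], [0.0, -0.959, -0.282, -0.072], [0.0, 0.282, -0.959, -0.126], [0.0, 0.0, 0.0, 1.0]]
pin [320.5 154.5] 0.9 [ 0.5753 -0.1273  0.1135]
disc_center [295.8 196.7] 0.97 [ 0.5455 -0.1021  0.123 ]
disc_center [131.3 182.2] 0.71 [0.5785 0.0284 0.123 ]
notch [101.6 178.2] 0.82 [0.5851 0.0529 0.12  ]
notch [294.  234.3] 0.66 [ 0.5121 -0.0957  0.12  ]
peg_top [303.8 162.7] 0.93 [ 0.5756 -0.1119  0.1415]
peg_top [157.7 200.8] 0.6 [0.5638 0.0041 0.1415]
```

View pics/w1.png

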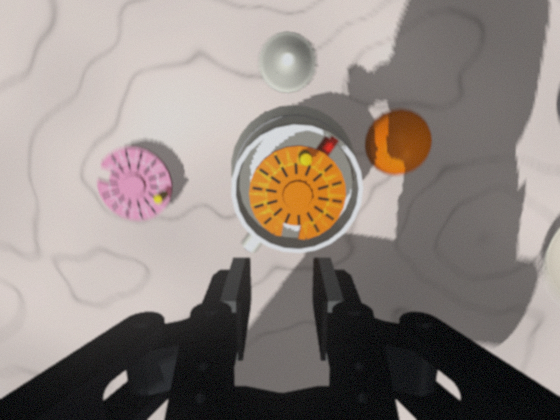

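The wrist view shows the disc at about (298,194), the peg at (306,159), the notch at (291,228) and the red pin at (328,145). The look-alike is at (133,183). The cameras disagree by about 1 cm on the disc centre, so I'll settle and refine with colour blobs.

Request:
play_rows:
  deltas:
    - [0, 0, 0, 0, 0, 0.1, 0.3]
    - [0, 0, 0, 0, 0, 0.1, 0.3]
    - [0, 0, 0, 0, 0, 0.1, 0.3]

```text
time_s: 3.5
tool_pos: [0.5541, -0.0912, 0.2983]
tool_rot: [0.0, -0.616, 0.788, 0.0]
ft_force: [-0.8, -0.1, -0.1]
finger_gap: 0.0257
```

```bash
cat > col.py <<'E'
from h import *
import sys
up=float(sys.argv[2]) if len(sys.argv)>2 else 0
cams=sys.argv[3].split(',') if len(sys.argv)>3 else ['wrist','top','side']
o=ctrl.get_obs();print(o['time_s'],np.round(o['tool_pos'],4),np.abs(o['joint_vel']).max(),o['ft_force'])
x=T(o['tool_pos'],o['tool_rot'])[:3,0];print('yaw x',np.degrees(np.arctan2(x[1],x[0])))
for cam in cams:
    p=shot(cam);im=p['color'];cv2.imwrite(f'pics/{sys.argv[1]}_{cam}.png',im)
    c0=proj(p,[.55,-.096,.12]);r=int(1.1*abs(np.linalg.norm(proj(p,[.55,-.046,.12])-c0)))+2
    hsv=cv2.cvtColor(im,cv2.COLOR_BGR2HSV);H,S,V=cv2.split(hsv)
    yy,xx=np.mgrid[:420,:560];near=np.hypot(xx-c0[0],yy-c0[1])<r*1.15
    m=near&(S>110)&(V>60)
    org=m&(H>=7)&(H<=21);yel=m&(H>=24)&(H<=34);red=m&((H<=3)|(H>=176))
    n,l,st,ce=cv2.connectedComponentsWithStats((org|yel).astype(np.uint8))
    # biggest comp closest
    i=min(range(1,n),key=lambda i:np.hypot(*(ce[i]-c0))-st[i,4]*.01)
    pts=cv2.findNonZero((l==i).astype(np.uint8))
    hull=cv2.convexHull(pts);P=np.array([onz(p,h[0],.12-up) for h in hull])[:,:2]
    # dense pts on hull in world -> robust circle fixed r=.04
    from scipy.optimize import least_squares
    f=least_squares(lambda c:np.hypot(*(P-c).T)-.040,P.mean(0),loss='soft_l1',f_scale=.001)
    print(cam,'disc c',np.round(f.x,4),'rms',np.sqrt(np.mean((np.hypot(*(P-f.x).T)-.04)**2)).round(4))
    for nm,mm,z in [('yel',yel,.1415-up),('red',red,.1135)]:
        if mm.sum()>2:
            c=np.array([xx[mm].mean(),yy[mm].mean()]);W=onz(p,c,z)[:2];d=W-f.x
            print(' ',nm,mm.sum(),c.round(1),W.round(4),'r',np.hypot(*d).round(4),'ang',np.degrees(np.arctan2(d[1],d[0])).round(1))
    for q,z in [('disc_center',.123-up),('notch',.12-up),('peg_top',.1415-up),('pin',.1135)]:
        for r_ in ctrl.landmark_of(q,p):
            W=onz(p,r_['xy'],z)[:2];d=W-f.x
            if np.hypot(*d)<.06: print('   net',q,np.round(r_['xy'],1),round(r_['confidence'],2),W.round(4),'r',np.hypot(*d).round(4),'ang',np.degrees(np.arctan2(d[1],d[0])).round(1))
E
python3 col.py a
```

```text
3.5 [ 0.5541 -0.0912  0.2983] 0.002105915576201764 [-0.77021038 -0.07443779 -0.0606743 ]
yaw x -103.91679334255849
wrist disc c [ 0.5466 -0.1035] rms 0.0006
  yel 212 [290.8 171. ] [ 0.57   -0.1025] r 0.0233 ang 2.5
  red 153 [325.1 140.2] [ 0.5826 -0.1349] r 0.0477 ang -41.2
   net disc_center [299.8 196.2] 0.6 [ 0.5442 -0.1044] r 0.0026 ang -160.4
   net notch [298.6 233.5] 0.96 [ 0.5116 -0.0958] r 0.0359 ang 167.7
   net peg_top [301.7 160.5] 0.94 [ 0.5757 -0.1123] r 0.0304 ang -16.8
   net pin [318.9 149.9] 0.69 [ 0.5761 -0.1283] r 0.0385 ang -40.1Traceback (most recent call last):
  File "col.py", line 16, in <module>
    i=min(range(1,n),key=lambda i:np.hypot(*(ce[i]-c0))-st[i,4]*.01)
ValueError: min() iterable argument is empty
```

```bash
sed -i 's/m=near&(S>110)&(V>60)/m=near\&(S>110)\&(V>(60 if cam!="top" else 25))/; s/yel=m&(H>=24)&(H<=34)/yel=m\&(H>=25)\&(H<=34)\&(S>190)/' col.py
python3 col.py b 
python3 - <<'E'
import cv2
a=cv2.imread('pics/b_wrist.png')[100:270,200:400];cv2.imwrite('pics/bw.png',cv2.resize(a,None,fx=3.5,fy=3.5,interpolation=cv2.INTER_CUBIC))
h=cv2.cvtColor(cv2.imread('pics/b_top.png'),cv2.COLOR_BGR2HSV);print(h[205:226:3,298:320:3].tolist())
h=cv2.cvtColor(cv2.imread('pics/b_wrist.png'),cv2.COLOR_BGR2HSV);print(h[150:170:3,290:312:3].tolist())
E
```

```text
3.8 [ 0.5542 -0.0912  0.2983] 0.004985857554133488 [ 0.23702877  0.46490181 -0.18147391]
yaw x -104.08147458617283
wrist disc c [ 0.5467 -0.1035] rms 0.0005
  yel 109 [301.2 157.1] [ 0.5783 -0.1126] r 0.0329 ang -16.1
  red 155 [324.8 139.9] [ 0.5828 -0.1348] r 0.0477 ang -40.9
   net disc_center [299.6 193.3] 0.75 [ 0.5467 -0.1048] r 0.0012 ang -92.9
   net notch [297.8 234.6] 0.88 [ 0.5108 -0.0948] r 0.0369 ang 166.4
   net peg_top [300.2 155.6] 0.97 [ 0.5796 -0.1121] r 0.034 ang -14.7
   net peg_top [295.8 196. ] 0.3 [ 0.55   -0.1017] r 0.0038 ang 29.8
   net pin [321.1 149.8] 0.93 [ 0.5757 -0.1302] r 0.0393 ang -42.6
[[[8, 27, 38], [9, 43, 42], [12, 47, 54], [12, 45, 57], [19, 41, 50], [8, 48, 58], [12, 42, 61], [18, 52, 59]], [[27, 36, 70], [160, 29, 26], [8, 50, 41], [7, 53, 43], [8, 23, 44], [8, 44, 46], [15, 46, 56], [13, 63, 57]], [[21, 57, 63], [13, 51, 60], [11, 41, 50], [176, 40, 45], [10, 14, 53], [22, 47, 60], [15, 33, 47], [12, 71, 36]], [[10, 49, 63], [20, 57, 54], [16, 46, 61], [0, 17, 45], [8, 45, 45], [15, 55, 46], [3, 68, 45], [25, 18, 86]], [[15, 13, 38], [30, 18
[... 718 characters left out ...]
 208, 215], [20, 207, 212], [26, 197, 197], [29, 195, 215], [27, 210, 214], [26, 217, 213], [20, 214, 198], [16, 214, 214]], [[18, 199, 215], [19, 162, 132], [22, 192, 208], [25, 205, 206], [26, 217, 207], [25, 207, 190], [19, 194, 177], [20, 199, 215]], [[16, 209, 214], [13, 134, 101], [16, 206, 208], [16, 206, 215], [16, 211, 215], [16, 188, 159], [18, 194, 163], [20, 197, 216]], [[16, 209, 215], [15, 171, 125], [16, 202, 197], [16, 209, 216], [17, 216, 211], [13, 152, 109], [15, 203, 200], [16, 213, 215]]]Traceback (most recent call last):
  File "col.py", line 16, in <module>
    i=min(range(1,n),key=lambda i:np.hypot(*(ce[i]-c0))-st[i,4]*.01)
ValueError: min() iterable argument is empty
```

View pics/bw.png

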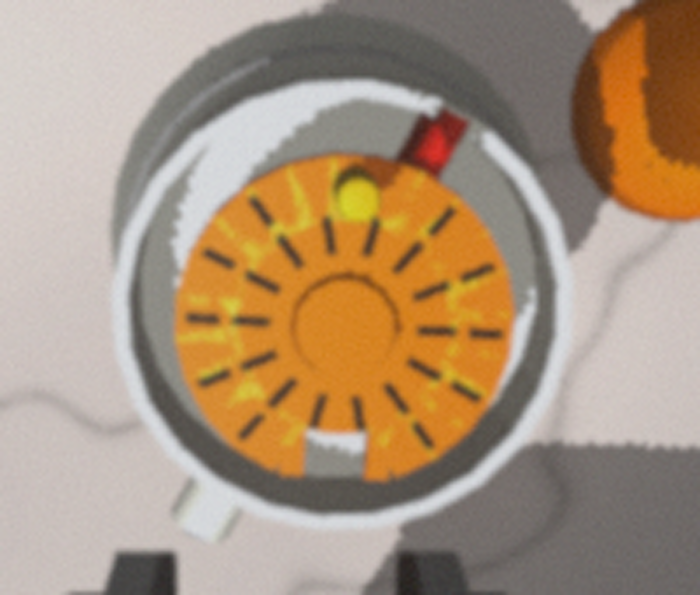

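The wrist measurement is self-consistent: peg radius 32.9 mm, visible red centred at 47.7 mm. The disc centre is (0.5467, -0.1035), the peg is at -16° and the pin at about -41°. The peg must go counter-clockwise to about 139°. I'll lower the open fingers around the peg as a loose cage, without gripping.

Request:
play_rows:
  deltas:
    - [1.5, -2.85, 0, 0, 0, 0.03, 0.3]
    - [1.5, -2.85, 4, 0, 0, 0.03, 0.3]
    - [1.5, -2.85, 8, 0, 0, 0.03, 0.3]
    - [1.5, -2.85, 10, 0, 0, 0.03, 0.3]
    - [1.5, -2.85, 11, 0, 0, 0.03, 0.3]
    - [1.5, -2.85, 11, 0, 0, 0.03, 0.3]
    - [1.5, -2.85, 11, 0, 0, 0.03, 0.3]

```text
time_s: 4.8
tool_pos: [0.5786, -0.1128, 0.1894]
tool_rot: [0.001, -0.603, 0.798, -0.001]
ft_force: [-0.1, -1.2, 0.2]
finger_gap: 0.0256
```

```bash
python3 col.py c 0 wrist; python3 - <<'E'
import cv2
a=cv2.imread('pics/c_wrist.png');print(cv2.imwrite('pics/cw.png',a))
from h import *
p=shot('side');print(proj(p,[.578,-.112,.14]));a=p['color'][150:300,220:420];cv2.imwrite('pics/cs.png',cv2.resize(a,None,fx=4,fy=4,interpolation=cv2.INTER_CUBIC))
E
```

```text
4.8 [ 0.5786 -0.1128  0.1894] 0.014204144362845256 [-0.07087818 -1.24257775  0.15057923]
yaw x -105.8385412592644
wrist disc c [ 0.5471 -0.1037] rms 0.0007
  yel 142 [283.8 251. ] [ 0.577  -0.1137] r 0.0315 ang -18.5
  red 404 [316.1 212. ] [ 0.5833 -0.1344] r 0.0474 ang -40.3
   net disc_center [282.3 294.8] 0.81 [ 0.5439 -0.1036] r 0.0032 ang 178.1
   net notch [281.3 344.3] 0.8 [ 0.5105 -0.0935] r 0.0381 ang 164.5
   net peg_top [280.9 249.8] 0.77 [ 0.578  -0.1125] r 0.0321 ang -15.9
   net pin [309.5 228.1] 0.66 [ 0.5751 -0.1284] r 0.0373 ang -41.5
True
[320.30850854 211.05412231]
```

View pics/cw.png

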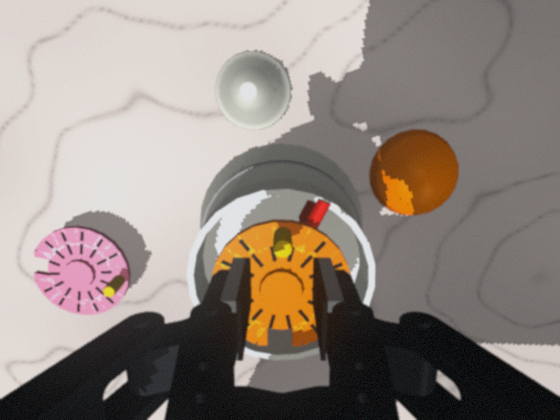

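View pics/cs.png

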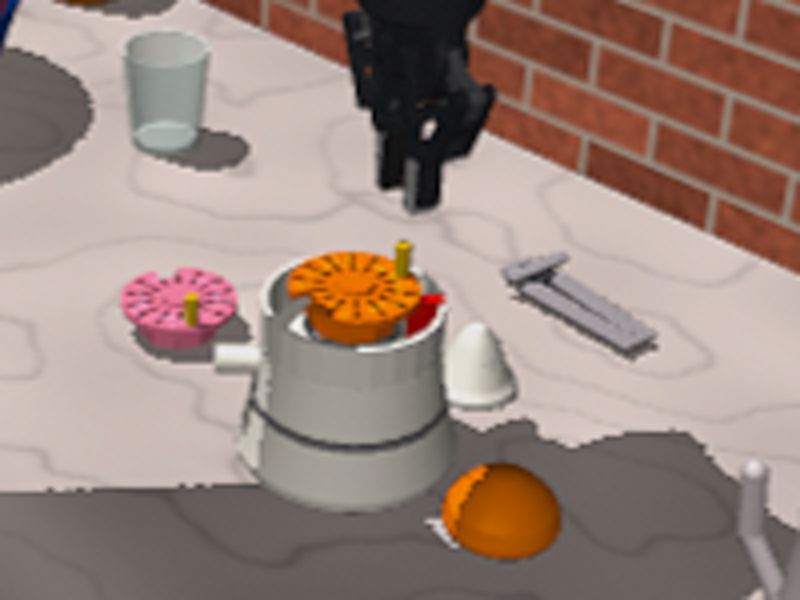

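The wrist picture shows the peg at (283,248), midway between the fingertips (columns 249 and 316). The side picture shows the fingers well above it. I'll descend 4.7 cm.

Request:
play_rows:
  deltas:
    - [0, 0, 1.5, 0, 0, 0, 0.3]
    - [0, 0, 3, 0, 0, 0, 0.3]
    - [0, 0, 4, 0, 0, 0, 0.3]
    - [0, 0, 4.4, 0, 0, 0, 0.3]
    - [0, 0, 4.7, 0, 0, 0, 0.3]
    - [0, 0, 4.7, 0, 0, 0, 0.2]
    - [0, 0, 4.7, 0, 0, 0, 0.2]
    - [0, 0, 4.7, 0, 0, 0, 0.2]

```text
time_s: 5.9
tool_pos: [0.5785, -0.1128, 0.1425]
tool_rot: [0.001, -0.603, 0.798, -0.001]
ft_force: [-0.1, -0.9, 0.5]
finger_gap: 0.0172
```

```bash
python3 col.py d 0 wrist; python3 - <<'E'
from h import *
p=shot('side');a=p['color'][150:300,220:420];cv2.imwrite('pics/ds.png',cv2.resize(a,None,fx=4,fy=4,interpolation=cv2.INTER_CUBIC))
E
```

```text
5.9 [ 0.5785 -0.1128  0.1425] 0.0013365121142917573 [-0.11859223 -0.86332379  0.50808273]
yaw x -105.83833363241686
wrist disc c [ 0.5549 -0.0967] rms 0.0061
  yel 61 [283.3 303.2] [ 0.5754 -0.1127] r 0.026 ang -38.0
  red 797 [322.2 242.7] [ 0.5837 -0.133 ] r 0.0462 ang -51.6
   net disc_center [281.5 344.4] 0.79 [ 0.5452 -0.1035] r 0.0118 ang -145.3
   net disc_center [280.6 305.9] 0.71 [ 0.564  -0.1084] r 0.0148 ang -52.0
   net notch [316.5 263.3] 0.55 [ 0.5779 -0.1283] r 0.039 ang -54.0
   net peg_top [281.4 296.9] 0.81 [ 0.5782 -0.1128] r 0.0282 ang -34.6
   net pin [318.9 262.3] 0.88 [ 0.575  -0.1292] r 0.0382 ang -58.3
```

View pics/d_wrist.png

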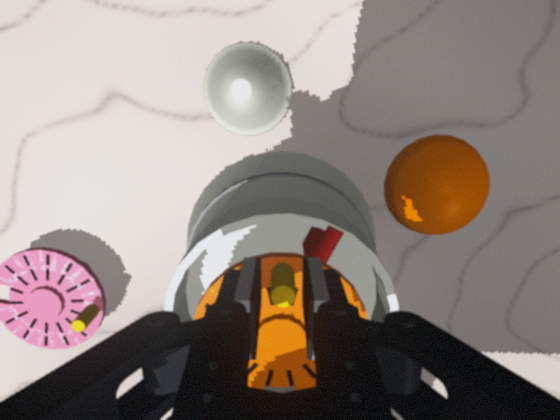

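View pics/ds.png

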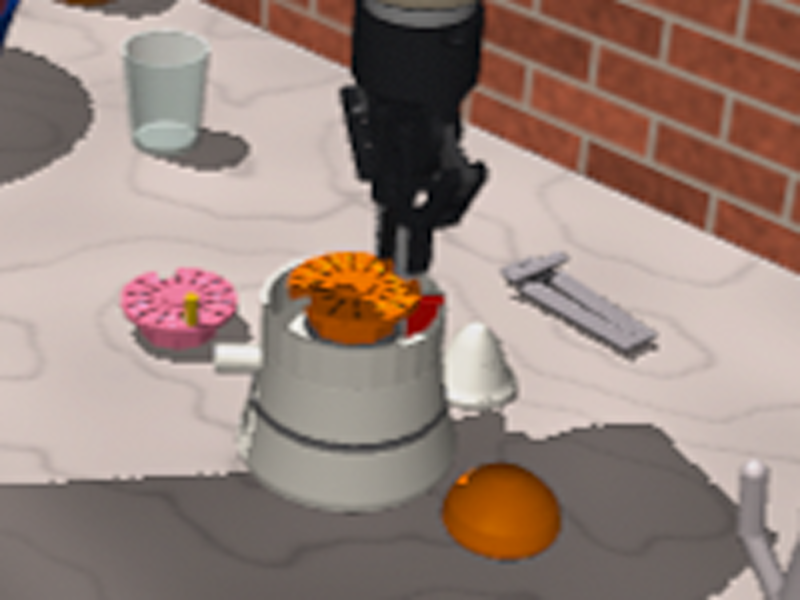

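The peg is caged between the fingers, which stop just above the plate. Now I'll move along the arc, 90° counter-clockwise.

Request:
play_rows:
  deltas:
    - [-0.29, 0.01, 0, 0, 0, -0.087, 0.2]
    - [-0.57, 0.05, 0, 0, 0, -0.175, 0.2]
    - [-0.85, 0.11, 0, 0, 0, -0.262, 0.2]
    - [-1.13, 0.2, 0, 0, 0, -0.349, 0.2]
    - [-1.39, 0.31, 0, 0, 0, -0.436, 0.2]
    - [-1.65, 0.44, 0, 0, 0, -0.524, 0.2]
    - [-1.89, 0.6, 0, 0, 0, -0.611, 0.2]
    - [-2.12, 0.77, 0, 0, 0, -0.698, 0.2]
    - [-2.33, 0.97, 0, 0, 0, -0.785, 0.2]
    - [-2.53, 1.18, 0, 0, 0, -0.873, 0.2]
    - [-2.7, 1.41, 0, 0, 0, -0.96, 0.2]
    - [-2.86, 1.65, 0, 0, 0, -1.047, 0.2]
    - [-2.99, 1.91, 0, 0, 0, -1.134, 0.2]
    - [-3.1, 2.17, 0, 0, 0, -1.222, 0.2]
    - [-3.19, 2.45, 0, 0, 0, -1.309, 0.2]
    - [-3.25, 2.73, 0, 0, 0, -1.396, 0.2]
    - [-3.29, 3.01, 0, 0, 0, -1.484, 0.2]
    - [-3.3, 3.3, 0, 0, 0, -1.571, 0.2]
    - [-3.3, 3.3, 0, 0, 0, -1.571, 0.2]

```text
time_s: 8.1
tool_pos: [0.5555, -0.072, 0.1422]
tool_rot: [0.0, 0.991, -0.137, 0.001]
ft_force: [-0.0, 0.4, -0.2]
finger_gap: 0.0169
```

```bash
python3 col.py e 0 wrist; python3 - <<'E'
from h import *
p=shot('side');a=p['color'][150:300,220:420];cv2.imwrite('pics/es.png',cv2.resize(a,None,fx=4,fy=4,interpolation=cv2.INTER_CUBIC))
E
```

```text
8.1 [ 0.5555 -0.072   0.1422] 0.10053518689662423 [-0.0092813   0.35939066 -0.18582405]
yaw x -15.756714371935615
wrist disc c [ 0.5365 -0.0941] rms 0.0055
  yel 216 [289.2 291.9] [ 0.5586 -0.0706] r 0.0323 ang 46.8
   net disc_center [280.1 342.4] 0.81 [ 0.5457 -0.1037] r 0.0133 ang -46.3
   net disc_center [292.  296.6] 0.41 [ 0.5568 -0.0831] r 0.0231 ang 28.6
   net peg_top [289.8 296.8] 0.94 [ 0.5583 -0.0727] r 0.0306 ang 44.6
   net pin [280.5 242.5] 0.26 [ 0.5578 -0.0614] r 0.0391 ang 56.9
```

View pics/e_wrist.png

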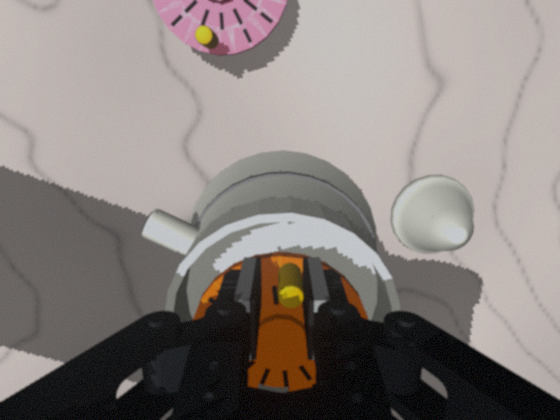

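View pics/es.png

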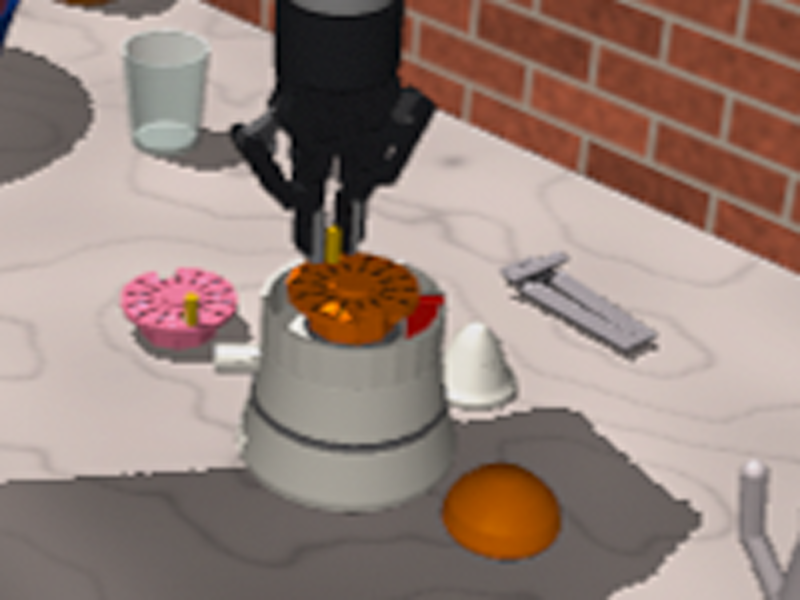

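The peg now sits at about 70°, pushed by the trailing finger, and the disc is level. I'll go 60° more.

Request:
play_rows:
  deltas:
    - [-0.29, 0.01, 0, 0, 0, -0.087, 0.2]
    - [-0.57, 0.05, 0, 0, 0, -0.175, 0.2]
    - [-0.85, 0.11, 0, 0, 0, -0.262, 0.2]
    - [-1.13, 0.2, 0, 0, 0, -0.349, 0.2]
    - [-1.39, 0.31, 0, 0, 0, -0.436, 0.2]
    - [-1.65, 0.44, 0, 0, 0, -0.524, 0.2]
    - [-1.89, 0.6, 0, 0, 0, -0.611, 0.2]
    - [-2.12, 0.77, 0, 0, 0, -0.698, 0.2]
    - [-2.33, 0.97, 0, 0, 0, -0.785, 0.2]
    - [-2.53, 1.18, 0, 0, 0, -0.873, 0.2]
    - [-2.7, 1.41, 0, 0, 0, -0.96, 0.2]
    - [-2.86, 1.65, 0, 0, 0, -1.047, 0.2]
    - [-2.86, 1.65, 0, 0, 0, -1.047, 0.2]
    - [-2.86, 1.65, 0, 0, 0, -1.047, 0.2]

```text
time_s: 9.8
tool_pos: [0.5237, -0.0801, 0.1421]
tool_rot: [0.0, 0.927, 0.374, 0.001]
ft_force: [0.4, -0.1, 0.6]
finger_gap: 0.0171
```

```bash
python3 col.py f 0 wrist; python3 - <<'E'
from h import *
p=shot('side');a=p['color'][150:300,220:420];cv2.imwrite('pics/fs.png',cv2.resize(a,None,fx=4,fy=4,interpolation=cv2.INTER_CUBIC))
E
```

```text
9.8 [ 0.5237 -0.0801  0.1421] 0.0035665690926831367 [ 0.35770011 -0.13095066  0.62324326]
yaw x 43.91553645948874
wrist disc c [ 0.5327 -0.1079] rms 0.0052
  yel 337 [288.8 294.9] [ 0.5247 -0.0774] r 0.0314 ang 104.7
  red 30 [283.5 390. ] [ 0.5711 -0.1281] r 0.0435 ang -27.8
   net disc_center [280.1 342.8] 0.59 [ 0.5462 -0.1045] r 0.0139 ang 13.9
   net peg_top [291.1 298.3] 0.8 [ 0.5263 -0.0779] r 0.0306 ang 101.9
   net pin [286.9 392.5] 0.85 [ 0.5734 -0.128 ] r 0.0454 ang -26.3
   net pin [281.6 241.6] 0.16 [ 0.5157 -0.0719] r 0.0398 ang 115.3
```

View pics/f_wrist.png

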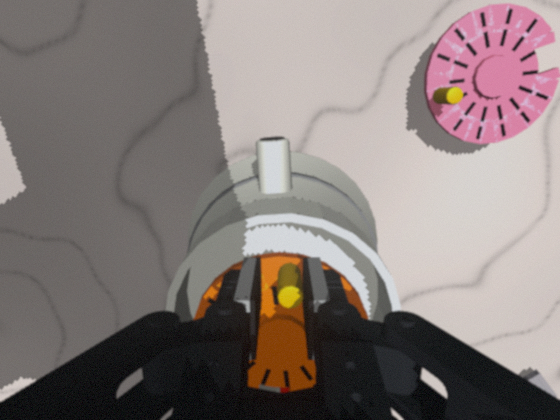

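View pics/fs.png

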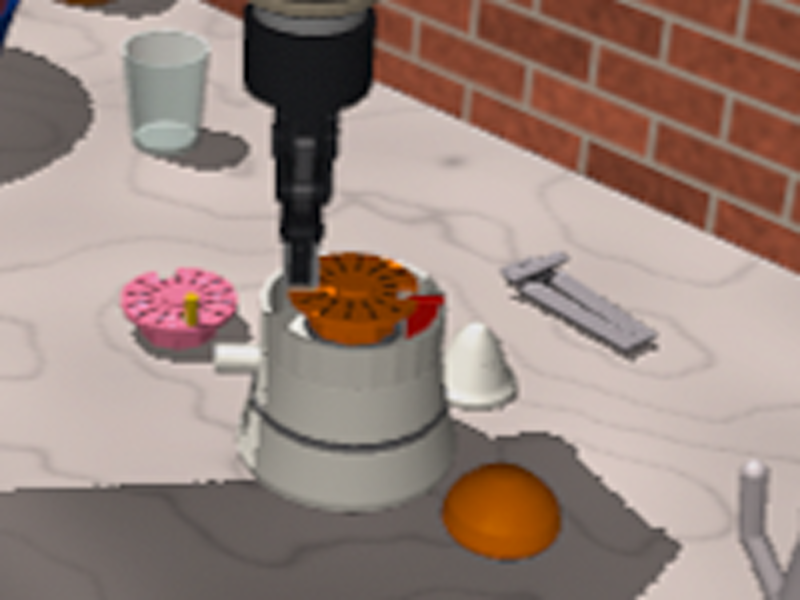

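The peg is now at about 130°. I'll make a small final push of 8°, back the fingers off to the middle, and lift to look from above.

Request:
play_rows:
  deltas:
    - [-0.2, 0, 0, 0, 0, -0.06, 0.2]
    - [-0.36, 0.02, 0, 0, 0, -0.11, 0.2]
    - [-0.46, 0.03, 0, 0, 0, -0.14, 0.2]
    - [-0.46, 0.03, 0, 0, 0, -0.14, 0.2]
    - [-0.46, 0.03, 0, 0, 0, -0.14, 0.2]
    - [-0.16, 0.03, 0, 0, 0, -0.14, 0.25]
    - [-0.16, 0.03, 0, 0, 0, -0.14, 0.3]
    - [-0.16, 0.03, -2, 0, 0, -0.14, 0.3]
    - [-0.16, 0.03, -5, 0, 0, -0.14, 0.3]
    - [-0.16, 2, -9, 0, 0, -0.14, 0.3]
    - [-0.16, 4.4, -13, 0, 0, -0.14, 0.3]
    - [-0.16, 4.4, -15.6, 0, 0, -0.14, 0.3]
    - [-0.16, 4.4, -15.6, 0, 0, -0.14, 0.3]
    - [-0.16, 4.4, -15.6, 0, 0, -0.14, 0.3]
    - [-0.16, 4.4, -15.6, 0, 0, -0.14, 0.3]

```text
time_s: 11.6
tool_pos: [0.5524, -0.1124, 0.2969]
tool_rot: [-0.0, 0.898, 0.439, -0.0]
ft_force: [-0.7, -0.4, -1.1]
finger_gap: 0.0254
```

```bash
python3 col.py g 0 wrist; python3 - <<'E'
import cv2
a=cv2.imread('pics/g_wrist.png')[100:270,200:400];cv2.imwrite('pics/gw.png',cv2.resize(a,None,fx=3.5,fy=3.5,interpolation=cv2.INTER_CUBIC))
E
```

```text
11.6 [ 0.5524 -0.1124  0.2969] 0.004361088330208406 [-0.66262075 -0.41453066 -1.07697342]
yaw x 52.080305203410774
wrist disc c [ 0.5463 -0.1043] rms 0.0003
  yel 100 [289.1 139.1] [ 0.5222 -0.0819] r 0.0328 ang 137.0
  red 219 [281.7 223.2] [ 0.5779 -0.1321] r 0.0421 ang -41.3
   net disc_center [284.8 178.8] 0.96 [ 0.547  -0.1048] r 0.0009 ang -36.5
   net notch [281.2 217.6] 0.57 [ 0.572 -0.128] r 0.0349 ang -42.7
   net peg_top [290.6 140. ] 0.85 [ 0.5234 -0.0814] r 0.0323 ang 134.9
   net pin [282.6 213.6] 0.9 [ 0.5715 -0.1261] r 0.0334 ang -40.8
```

View pics/gw.png

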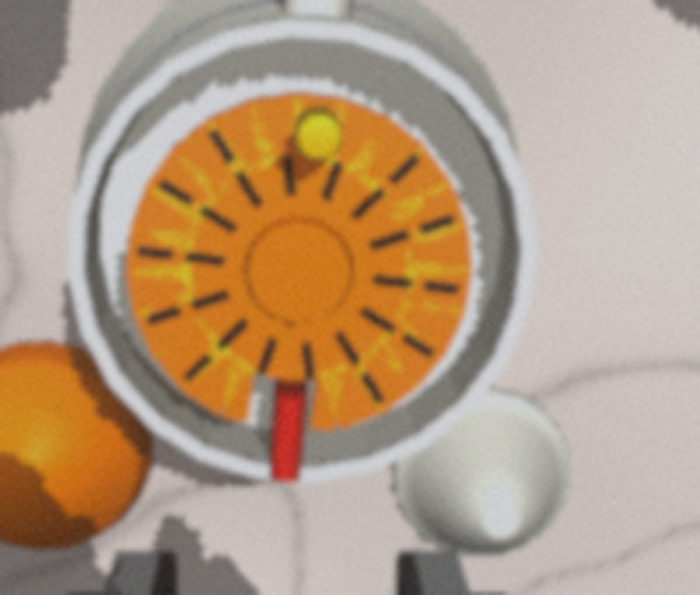

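The notch now stands over the pin, with the pin (crop column 287) slightly right of the notch middle (about 279). I'll measure the offset by angle.

```bash
cat > nt.py <<'E'
from h import *
import sys
from scipy.optimize import least_squares
up=float(sys.argv[1]);C=np.array([float(v) for v in sys.argv[2:4]])
p=shot('wrist');hsv=cv2.cvtColor(p['color'],cv2.COLOR_BGR2HSV)
a0=np.radians(-41.)
u=np.array([np.cos(a0),np.sin(a0)]);v=np.array([-u[1],u[0]])
# sample rows at given radius: lateral coordinate t
for r in [.030,.032,.034,.036,.038]:
  t=np.arange(-.016,.0161,.00025)
  def samp(z):
    out=[]
    for k in t:
      X=np.r_[C+u*r+v*k,z];q=proj(p,X);out.append(hsv[int(round(q[1])),int(round(q[0]))])
    return np.array(out).astype(int)
  A=samp(.12-up);o=(A[:,1]>120)&(A[:,0]>=7)&(A[:,0]<=24)
  i=np.where(~o&(np.abs(t)<.011))[0]
  B=samp(.1135);rd=(B[:,1]>120)&((B[:,0]<=4)|(B[:,0]>=174));j=np.where(rd)[0]
  print(r,'notch',t[i.min()],t[i.max()],'mid',(t[i.min()]+t[i.max()])/2,'pin',(t[j.min()],t[j.max()],(t[j.min()]+t[j.max()])/2) if len(j) else None)
E
python3 nt.py 0 .5463 -.1043
```

```text
0.03 notch -0.009999999999999995 0.004750000000000018 mid -0.0026249999999999885 pin None
0.032 notch -0.009999999999999995 0.005000000000000018 mid -0.0024999999999999883 pin (np.float64(-0.003249999999999989), np.float64(0.003500000000000017), np.float64(0.000125000000000014))
0.034 notch -0.009749999999999995 0.005000000000000018 mid -0.0023749999999999882 pin (np.float64(-0.003249999999999989), np.float64(0.003500000000000017), np.float64(0.000125000000000014))
0.036 notch -0.010499999999999995 0.004250000000000018 mid -0.003124999999999989 pin (np.float64(-0.00399999999999999), np.float64(0.003500000000000017), np.float64(-0.00024999999999998634))
0.038 notch -0.010999999999999996 0.0052500000000000185 mid -0.0028749999999999887 pin (np.float64(-0.0037499999999999895), np.float64(0.003750000000000017), np.float64(1.3877787807814457e-17))
```

The notch is about 2.7 mm short of centre. I'll cage the peg again, push about 2.4 mm more, then back off and lift to check.

Request:
play_rows:
  deltas:
    - [0.55, -4.2, 0, 0, 0, 0, 0.3]
    - [0.55, -4.2, 5, 0, 0, 0, 0.3]
    - [0.55, -4.2, 9, 0, 0, 0, 0.3]
    - [0.55, -4.2, 12, 0, 0, 0, 0.3]
    - [0.55, -4.2, 14, 0, 0, 0, 0.3]
    - [0.55, -4.2, 15, 0, 0, 0, 0.3]
    - [0.55, -4.2, 15.5, 0, 0, 0, 0.2]
    - [0.55, -4.2, 15.5, 0, 0, 0, 0.2]
    - [0.35, -4.2, 15.5, 0, 0, 0, 0.2]
    - [0.2, -4.2, 15.5, 0, 0, 0, 0.2]
    - [0.1, -4.2, 15.5, 0, 0, 0, 0.2]
    - [0.0, -4.2, 15.5, 0, 0, 0, 0.2]
    - [0.0, -4.2, 15.5, 0, 0, 0, 0.2]
    - [0.0, -4.2, 15.5, 0, 0, 0, 0.2]
    - [0.32, -4.2, 15.5, 0, 0, 0, 0.25]
    - [0.32, -4.2, 15.5, 0, 0, 0, 0.3]
    - [0.32, -4.2, 13.5, 0, 0, 0, 0.3]
    - [0.32, -4.2, 10, 0, 0, 0, 0.3]
    - [0.32, -2, 5, 0, 0, 0, 0.3]
    - [0.32, 0, 0, 0, 0, 0, 0.3]

```text
time_s: 13.9
tool_pos: [0.5524, -0.1081, 0.2914]
tool_rot: [-0.0, 0.898, 0.439, -0.0]
ft_force: [0.7, -0.5, -0.3]
finger_gap: 0.0256
```

Request:
play_rows:
  deltas:
    - [0, 0, 0, 0, 0, 0, 0.0]
    - [0, 0, 0, 0, 0, 0, 0.0]
    - [0, 0, 0, 0, 0, 0, 0.0]
    - [0, 0, 0, 0, 0, 0, 0.0]

```text
time_s: 14.3
tool_pos: [0.5517, -0.1078, 0.29]
tool_rot: [-0.001, 0.898, 0.439, -0.001]
ft_force: [0.5, 0.1, 1.3]
finger_gap: 0.0
```

```bash
python3 col.py i 0 wrist;python3 nt.py 0 .5463 -.1043; python3 - <<'E'
import cv2
a=cv2.imread('pics/i_wrist.png')[100:310,200:400];cv2.imwrite('pics/iw.png',cv2.resize(a,None,fx=2.8,fy=2.8,interpolation=cv2.INTER_CUBIC))
E
```

```text
14.3 [ 0.5517 -0.1078  0.29  ] 0.006875261883623614 [0.5072332  0.13393213 1.26316712]
yaw x 52.123375498151596
wrist disc c [ 0.5467 -0.1045] rms 0.0003
  yel 97 [282.6 144.3] [ 0.5206 -0.0828] r 0.034 ang 140.2
  red 217 [278.2 230.4] [ 0.5782 -0.1321] r 0.0419 ang -41.2
   net disc_center [280.8 186.6] 0.87 [ 0.5478 -0.1057] r 0.0015 ang -46.1
   net notch [282.3 224.3] 0.69 [ 0.5742 -0.1247] r 0.0341 ang -36.2
   net peg_top [280.9 145.4] 0.59 [ 0.5204 -0.0842] r 0.0332 ang 142.3
   net pin [279.3 220.4] 0.76 [ 0.5717 -0.1259] r 0.0329 ang -40.5
0.03 notch -0.0059999999999999915 0.008750000000000022 mid 0.001375000000000015 pin None
0.032 notch -0.005749999999999991 0.008750000000000022 mid 0.0015000000000000152 pin (np.float64(-0.0034999999999999892), np.float64(0.004000000000000017), np.float64(0.0002500000000000141))
0.034 notch -0.005749999999999991 0.008250000000000021 mid 0.001250000000000015 pin (np.float64(-0.003249999999999989), np.float64(0.0032500000000000168), np.float64(1.3877787807814457e-17))
0.036 notch -0.005499999999999991 0.008250000000000021 mid 0.001375000000000015 pin (np.float64(-0.003249999999999989), np.float64(0.0032500000000000168), np.float64(1.3877787807814457e-17))
0.038 notch -0.005499999999999991 0.009250000000000022 mid 0.0018750000000000155 pin (np.float64(-0.003249999999999989), np.float64(0.003500000000000017), np.float64(0.000125000000000014))
```

View pics/iw.png

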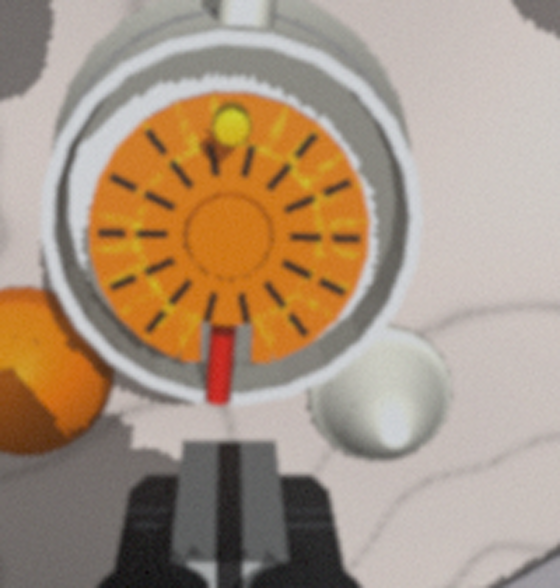

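The offset is now +1.3 mm against 3.5 mm of clearance per side, and the picture shows the pin inside the notch. I'll press with shut fingers on the boss centre, starting with an approach.

Request:
play_rows:
  deltas:
    - [-0.05, -0.6, 0, 0, 0, 0, 0]
    - [-0.05, -0.6, 4, 0, 0, 0, 0]
    - [-0.05, -0.6, 8, 0, 0, 0, 0]
    - [-0.05, -0.6, 12, 0, 0, 0, 0]
    - [-0.05, -0.6, 14, 0, 0, 0, 0]
    - [-0.05, -0.6, 14.6, 0, 0, 0, 0]
    - [-0.05, -0.6, 14.9, 0, 0, 0, 0]
    - [-0.05, -0.6, 15.0, 0, 0, 0, 0]
    - [-0.05, -0.6, 15.1, 0, 0, 0, 0]
    - [-0.05, -0.6, 15.2, 0, 0, 0, 0]
    - [-0.05, -0.6, 15.2, 0, 0, 0, 0]

```text
time_s: 15.7
tool_pos: [0.5474, -0.1048, 0.1398]
tool_rot: [0.0, 0.898, 0.439, 0.0]
ft_force: [-0.1, 0.6, 3.7]
finger_gap: -0.0001
```

```bash
python3 - <<'E'
from h import *
o=ctrl.get_obs();print(o['tool_pos'],o['ft_force'],o['moment'])
p=shot('side');a=p['color'][150:300,220:420];cv2.imwrite('pics/js.png',cv2.resize(a,None,fx=4,fy=4,interpolation=cv2.INTER_CUBIC))
E
```

```text
[ 0.54743454 -0.10480508  0.13982708] [-0.13754956  0.63089221  3.71338593] [ 0.03608713  0.02486551 -0.04251496]
```

View pics/js.png

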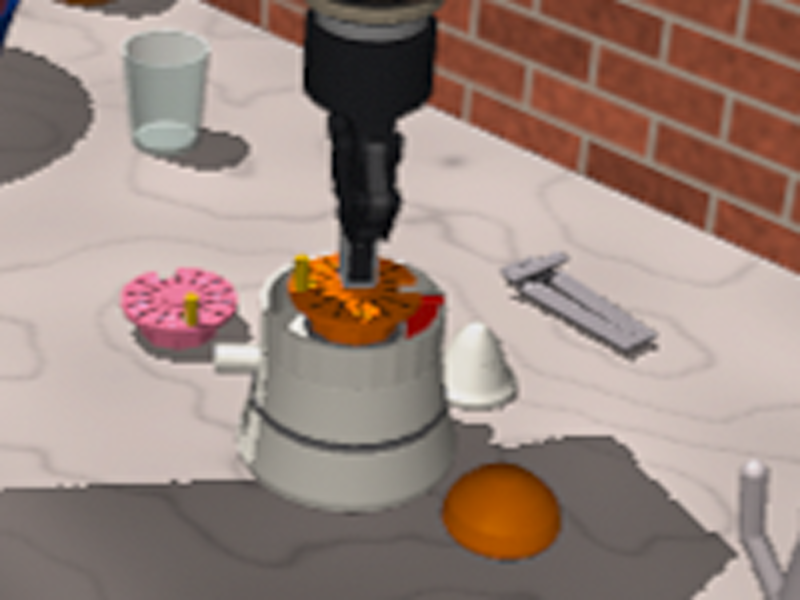

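The fingertip is on the boss at TCP height 0.1398, as predicted, with 3.7 N of force. Now I'll press in small steps.

Request:
play_rows:
  deltas:
    - [0, 0, 0.15, 0, 0, 0, 0]
    - [0, 0, 0.3, 0, 0, 0, 0]
    - [0, 0, 0.4, 0, 0, 0, 0]
    - [0, 0, 0.5, 0, 0, 0, 0]
    - [0, 0, 0.5, 0, 0, 0, 0]

```text
time_s: 16.25
tool_pos: [0.5474, -0.1048, 0.1346]
tool_rot: [0.0, 0.898, 0.439, 0.0]
ft_force: [0.4, -0.1, 1.4]
finger_gap: -0.0002
```

Request:
play_rows:
  deltas:
    - [0, 0, 0.1, 0, 0, 0, 0]
    - [0, 0, 0.2, 0, 0, 0, 0]
    - [0, 0, 0.25, 0, 0, 0, 0]
    - [0, 0, 0.3, 0, 0, 0, 0]
    - [0, 0, 0.33, 0, 0, 0, 0]
    - [0, 0, 0.33, 0, 0, 0, 0]

```text
time_s: 16.85
tool_pos: [0.5475, -0.1048, 0.132]
tool_rot: [0.0, 0.898, 0.439, 0.0]
ft_force: [-1.5, 1.2, 12.7]
finger_gap: -0.0002
```

Request:
play_rows:
  deltas:
    - [0, 0, 0.07, 0, 0, 0, 0]
    - [0, 0, 0.12, 0, 0, 0, 0]
    - [0, 0, 0.12, 0, 0, 0, 0]

```text
time_s: 17.15
tool_pos: [0.5476, -0.1048, 0.1319]
tool_rot: [0.001, 0.898, 0.439, 0.001]
ft_force: [-4.9, 0.6, 17.2]
finger_gap: 0.0003
```

Firm stop: the force rises to 17 N with no further travel, at TCP height 0.1319, which matches home at 8 mm. I'll lift clear and check.

Request:
play_rows:
  deltas:
    - [0, 0, -0.3, 0, 0, 0, 0]
    - [0, 0, -2, 0, 0, 0, 0]
    - [0, 0, -6, 0, 0, 0, 0]
    - [0, 0.6, -10, 0, 0, 0, 0]
    - [0, 0.6, -15, 0, 0, 0, 0]
    - [0, 0.6, -16, 0, 0, 0, 0]
    - [0, 0.6, -16, 0, 0, 0, 0]
    - [0, 0.6, -16, 0, 0, 0, 0]

```text
time_s: 17.95
tool_pos: [0.5515, -0.1083, 0.2906]
tool_rot: [0.0, 0.898, 0.439, 0.0]
ft_force: [0.6, 0.4, -1.3]
finger_gap: -0.0
```

```bash
python3 col.py k 0.008 wrist;python3 nt.py 0.008 .5467 -.1045; python3 - <<'E'
from h import *
a=cv2.imread('pics/k_wrist.png')[100:310,200:400]
p=shot('side');b=p['color'][165:305,220:420]
for r in ctrl.landmark_of('disc_center',p)[:2]: print(r)
print('exp home/up',proj(p,[.5467,-.1045,.115]),proj(p,[.5467,-.1045,.123]))
a=cv2.resize(a,(400,420),interpolation=cv2.INTER_CUBIC);b=cv2.resize(b,(400,280),interpolation=cv2.INTER_CUBIC);b=cv2.copyMakeBorder(b,0,140,0,0,0)
cv2.imwrite('pics/kk.png',np.hstack([a,b]))
E
```

```text
17.95 [ 0.5515 -0.1083  0.2906] 0.018445897444146715 [ 0.64199573  0.43184784 -1.28810719]
yaw x 52.12174022540433
wrist disc c [ 0.5465 -0.1044] rms 0.0003
  yel 85 [282.6 141.9] [ 0.5203 -0.083 ] r 0.0338 ang 140.8
  red 235 [278.4 228.3] [ 0.5773 -0.1317] r 0.0412 ang -41.6
   net disc_center [282.1 184.9] 0.95 [ 0.5492 -0.1059] r 0.0031 ang -29.5
   net notch [283.8 222.8] 0.72 [ 0.5766 -0.1254] r 0.0368 ang -34.9
   net peg_top [285.3 144.3] 0.72 [ 0.5229 -0.0825] r 0.0322 ang 137.2
   net peg_top [279.8 172. ] 0.42 [ 0.5368 -0.0985] r 0.0113 ang 149.0
   net pin [279.  223.2] 0.62 [ 0.574  -0.1285] r 0.0366 ang -41.2
   net pin [280.9 181.9] 0.44 [ 0.5469 -0.1053] r 0.001 ang -68.3
0.03 notch -0.005749999999999991 0.008250000000000021 mid 0.001250000000000015 pin (np.float64(-0.003249999999999989), np.float64(0.0032500000000000168), np.float64(1.3877787807814457e-17))
0.032 notch -0.005749999999999991 0.008500000000000021 mid 0.001375000000000015 pin (np.float64(-0.003249999999999989), np.float64(0.0032500000000000168), np.float64(1.3877787807814457e-17))
0.034 notch -0.005499999999999991 0.008500000000000021 mid 0.0015000000000000152 pin (np.float64(-0.00399999999999999), np.float64(0.003500000000000017), np.float64(-0.00024999999999998634))
0.036 notch -0.006249999999999992 0.008750000000000022 mid 0.001250000000000015 pin (np.float64(-0.0037499999999999895), np.float64(0.003500000000000017), np.float64(-0.00012499999999998623))
0.038 notch -0.010749999999999996 0.010750000000000023 mid 1.3877787807814457e-17 pin (np.float64(-0.0037499999999999895), np.float64(0.0027500000000000163), np.float64(-0.0004999999999999866))
{'xy': [263.6, 223.9], 'confidence': 0.86}
{'xy': [307.3, 220.2], 'confidence': 0.79}
exp home/up [308.6274904  223.08391987] [308.78227861 220.2769944 ]
```

View pics/kk.png

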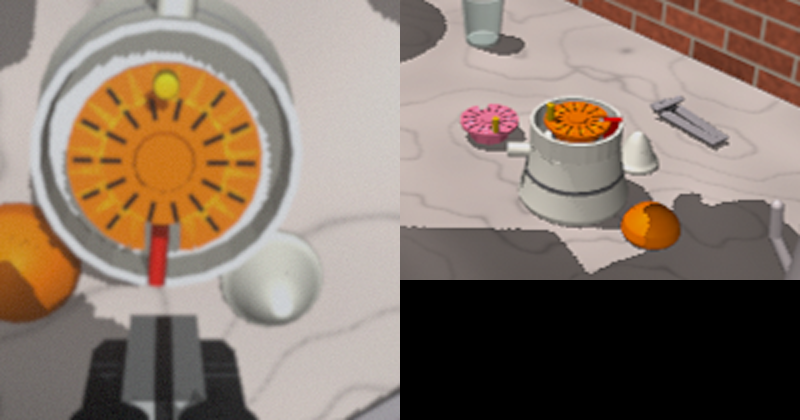

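The disc sits visibly lower in the bowl with the pin in the notch. Its side-view centre dropped 2.5 px, against 2.8 px expected for 8 mm. I'll hand the job in.

```bash
python3 -c "
from plant import ctrl
print(ctrl.finish_job())"
```

```text
the job is handed in; nothing more can be done
None
```

The disc is turned so its notch is over the red pin and pressed fully home, and I handed the job in at about 18 s. The hand-in reports no verdict.

I caged the peg loosely between the fingers without gripping it and pushed the disc about 155° counter-clockwise. One small correction followed, then I pressed on the boss with shut fingers.

**What the last checks showed:**
- **Home:** pressing met a firm stop after about 8 mm, with 17 N and no further travel. The side view agreed, with the disc centre dropping 2.5 px against 2.8 px expected for 8 mm.
- **Pin in notch:** the pin is in the notch, about 1.4 mm off its middle. At first the notch was 2.7 mm short of the pin; after the correction it was about 1.3 mm past, and I left it there.
- **Robot and bystanders:** the gripper was clear above the disc when I handed in. The reamer and orange half in the last wrist picture, and the can opener in the side view, look unmoved. I only judged the bystanders by eye; I did not measure them.

**Checks that disagreed:**
- The top and side cameras' first disc-centre readings were up to about 1 cm off the wrist camera's. I used the wrist camera because its radii matched the given sizes.
- The final network reading for the notch was about 5° off my edge measurement. I trusted the edges and the picture.
- My colour fit found nothing usable in the top camera's dark picture, so that cross-check was not made.

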